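# Re-tension the quick-release on the green star's soldering jig

### The job

On the jig that holds the green glass star, swing the red-knobbed cam lever fully open, then turn the blue adjusting nut clockwise until its yellow end points at the middle of the green mark on the white disc, and swing the lever fully closed again. Do not touch the other jig, which holds the pink star.

Things in the scene. Friction and masses are not known exactly. Their poses are not given: they have to be found in the camera images.
- green_jig: Jig with the green glass star, fixed: plywood plate 230 x 140 x 12 mm with a vertical stud carrying a cam quick-release. Origin: stud axis at table height, z up, +x towards the star (112 mm out); plate x -55 to 175, y -70 to 70. Stacked on the stud: clamp bar (top 26, lifts 4 as the lever opens), lever, fixed white disc (diameter 100, top 46 high) with the green mark at its -y side, blue nut.
- green_lever (a joint): Green jig's cam lever, swings level about the stud: black arm 16 mm wide, top 39 high; at 105 mm from the axis an upright round red knob, 18 mm diameter, 41 to 79 high. 0 = closed stop, arm along the jig's -x; grows clockwise seen from above to 1.75 = open stop (1.57: along +y). Starts 0 to 0.1. About 2 N at the knob moves it; stays where left.
- green_nut (a joint): Green jig's adjusting nut, on top of the stud: a wing 58 mm long, 14 thick, 50 to 86 mm high, turning about the stud axis at its middle; one end yellow, the rest blue. Value = clockwise turn from above: 0 = yellow end along the jig's +x, 1.57 = along -y, middle of the green mark (11 degrees each side). Starts 0.2 to 0.6, stops at 0 and 2.4; friction 0.06 N m, stays where left.
- pink_jig: The other jig, alike but for its pink star, also fixed; origin and axes as on the green jig. Its lever is closed, its nut anywhere. Leave it alone.

How it is judged:
On the way, in this order (a step that is already met when the one before it is completed fails the run):
1. the green jig's lever is swung open (past 1.3 rad) before its nut is turned (value of joint green_lever above 1.3 rad and value of joint green_nut below 0.9 rad), for 0.1 s.
2. with the lever open, the nut's yellow end is brought to the green mark (1.57 within 0.21 rad) (value of joint green_lever above 1.1 rad and value of joint green_nut between 1.36 and 1.78 rad), for 0.2 s.
At the end, for the whole second after the job is handed in: The green jig's lever is closed (within 0.2 rad, 11 degrees, of its stop at 0) and its nut's yellow end is at the green mark (1.57 within 0.21 rad, 12 degrees) (value of joint green_lever below 0.2 rad and value of joint green_nut between 1.36 and 1.78 rad); the robot touches nothing.
It fails at once if the robot touches the pink star's jig (contact force between any of the fingers, the arm and pink_jig above 1 N).
It also fails if it takes over 58 s, if anything falls off the work surface, if the arm or the gripper's body presses on something with over 40 N, if the wrist force passes 120 N, or if a joint passes its speed limit or range.

### The arm

A 7-joint arm with a two-finger parallel gripper is mounted at the origin on the work surface. World frame = base frame: x ahead of the robot, y to its left, z up, the work surface at z = 0. Lengths are in m, angles in rad, forces in N, time in s.
With the tool pointing down it reaches from about 0.425 to 0.875 m from the base axis. Payload 4.7 kg.
Tool frame: the origin (TCP) lies at the very end of the fingers, on their centre line; the grasp point (between the pads) lies 19 mm behind it; z points along the fingers, y is the line along which they close (so a half turn about z gives the same grasp; the last joint's range is limited). The gripper opens to 87 mm and grips with 3 to 60 N. Pads are 19 mm wide; open, the fingers measure 117 mm over their backs; the gripper's body (75 mm by 190 mm) begins 51 mm behind the grasp point.
Start: joints at [-1.187, 0.321, -0.07, 1.45, 0.023, 1.371, -0.057], TCP at [0.235, 0.606, 0.223] pointing down, gripper open.
Joint ranges: [-2.86, 2.86], [-0.3, 2.09], [-1.38, 1.24], [0.06, 2.45], [-1.56, 4.7], [0.09, 2.05], [-2.69, 2.69]. Speed limits (rad/s): [2.57, 2.57, 3.14, 3.14, 3.14, 3.14, 3.14].

### API

Orientations are given as a rotation vector (axis times angle).
In Python, from bench import ctrl gives the robot as it stands.
- The arm moves only by the tool jog_arm, never from a script. Its argument "commands" is a list of rows, each a list of 7 numbers: the opening, from 0 (shut) to 1 (fully open), then the shift along the world's x, y, z scaled (see below), then the turn, a rotation vector about the world's x, y, z scaled (see below). A call has exactly 5 rows; each row is the pose to reach, as a shift and turn from the pose commanded when the call began; what a row does not reach only later rows make up. The controller multiplies each number of a shift by 0.5 m and each number of a turn by 30 degrees. A row lasts 1/12 s, in which the tool goes at most 41.7 mm and 7.16 degrees, less where a joint would pass 70% of its speed; a pose out of reach is approached as far as the arm can. A call with a number of a shift or a turn outside -1 to 1 is refused whole. A call with a gripper value outside its range is refused whole. The fingers move at their own pace and stop on an object; "grip_force" is the grip in N (left out, the last holds). Time passes only in rows, so rows that repeat a pose let the fingers close, or fill a call up. It gives the time, the measured TCP pose, the force, the opening and the grip force at its end, in the units of the state.
- ctrl.get_state(): the state, without advancing time (a new reading comes with each control period).
- ctrl.get_image(name): name is "scene" or "top" or "wrist"; returns a dict with "frame" (384x512x3 uint8, red, green, blue), "vfov" (degrees; the focal length in pixels is half the picture's height over the tangent of half this angle, whatever the lens; pixels are square), "cx", "cy" (the principal point, pixels), "distortion" ([k1, k2, p1, p2, k3] as OpenCV has them; the pictures are not rectified), "camera_from_world" (4x4, takes a point from world to camera coordinates); the wrist camera has in their place "mount" (4x4, takes a point from camera to tool coordinates, whose origin is the TCP and whose axes are the flange's). Camera axes: x right, y down, z forward; pixel columns grow to the right and rows downward; lengths in m; the calibration is good to about 2 mm. A picture is of the moment at which its call begins: read the wrist's pose just before it. There is no depth.
- ctrl.close_job(): hands the job in; it is judged then, once.
The state is a dict: "time": time; "joint_positions": joint angles; "qd": joint speeds; "joint_torque": joint torques, N m; "position": TCP position; "tool_rot": TCP orientation; "ft_force": force on the tool from outside, world axes, zero at the start; "torque": the same for the moment, N m; "grip_width": opening from 0.0 (shut) to 1.0 (fully open); "grip_force": force on a finger pad.
Only numpy, scipy, OpenCV 4.12 (cv2) and the standard library are available. Lean on these libraries where they do the work, as an engineer would, in place of code of your own. Each camera call takes 0.05 s, during which the arm holds its last target. There are 200 camera calls.

## Working session

There is one attempt and no reset: what is moved stays moved. The work goes in short steps, Python scripts to look and compute and a tool call to move; the robot and the scene stay as the last step left them, time stands still between calls to the robot, and variables do not carry over. Pictures are saved under pics/ and viewed, at most 10 in all, crops included, and the job is handed in when it is done.

Besides the shell and the picture viewer there is one more tool, called after "Request:" as name(argument=value, ...), one argument or row to a line, values as JSON. jog_arm: Moves the arm, as the interface text tells. Shifts and turns lie within -1 to 1; 1 stands for 0.5 m of shift or 30 degrees of turn. Its arguments: {"type":"object","properties":{"commands":{"type":"array","items":{"type":"array","items":{"type":"number","minimum":-1,"maximum":1}}},"grip_force":{"type":"number"}},"required":["commands"]}

```bash
ls; mkdir -p pics; cat > h.py <<'E'
import numpy as np, cv2
from bench import ctrl
def cam(n):
    im=ctrl.get_image(n); h=im["frame"].shape[0]
    f=h/2/np.tan(np.radians(im["vfov"])/2)
    K=np.array([[f,0,im["cx"]],[0,f,im["cy"]],[0,0,1]])
    return im,K,np.array(im["distortion"])
def ray(im,K,D,uv,z):
    p=cv2.undistortPoints(np.array(uv,float).reshape(-1,1,2),K,D)[:,0]
    T=np.linalg.inv(im["camera_from_world"]); d=np.c_[p,np.ones(len(p))]@T[:3,:3].T
    o=T[:3,3]; return o+d*((z-o[2])/d[:,2])[:,None]
E
python3 - <<'E'
from h import *
s=ctrl.get_state(); print({k:np.round(v,3) for k,v in s.items()})
for n in("top","scene"):
    im,K,D=cam(n); cv2.imwrite(f"pics/{n}0.png",im["frame"][:,:,::-1]); 
    T=np.linalg.inv(im["camera_from_world"]);print(n,T.round(3),im["vfov"])
E
```

```text
pics
{'time': np.float64(0.0), 'joint_positions': array([-1.187,  0.322, -0.07 ,  1.452,  0.023,  1.371, -0.057]), 'qd': array([-0.   , -0.001, -0.001,  0.001, -0.001, -0.001, -0.002]), 'joint_torque': array([ 0.0000e+00, -4.9129e+01, -4.0400e-01, -3.1252e+01, -6.4000e-02,
        4.4000e-02,  0.0000e+00]), 'position': array([0.235, 0.606, 0.221]), 'tool_rot': array([-5.780e-01, -3.088e+00,  3.000e-03]), 'ft_force': array([ 0.221,  0.412, -0.676]), 'torque': array([-0.022,  0.009, -0.018]), 'grip_force': np.float64(0.0), 'grip_width': np.float64(1.0)}
top [[-0.139 -0.961  0.239  0.399]
 [-0.99   0.133 -0.039  0.008]
 [ 0.005 -0.242 -0.97   0.738]
 [ 0.     0.     0.     1.   ]] 53.376743176623066
scene [[ 0.67   0.536 -0.514  0.959]
 [ 0.742 -0.466  0.481 -0.38 ]
 [ 0.018 -0.704 -0.71   0.598]
 [ 0.     0.     0.     1.   ]] 50.70941857660662
```

View pics/top0.png

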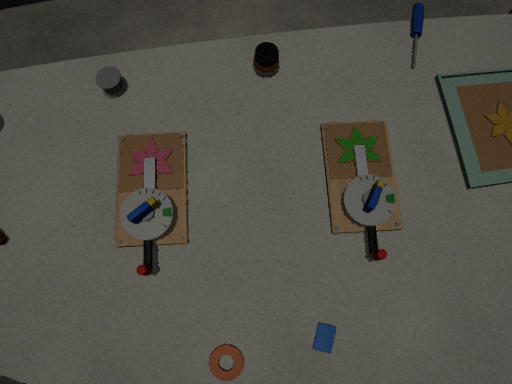

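View pics/scene0.png

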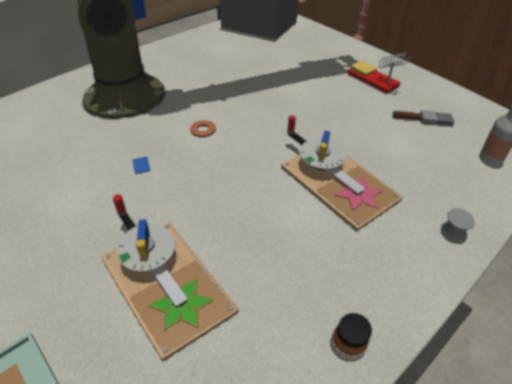

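The top view shows the green jig on the right: disc ~(370,200), star ~(358,146), red knob ~(380,255), yellow nut end ~(380,184). The pink jig is on the left, disc ~(148,213). The scene view shows the green jig at lower left.

```bash
cat >> h.py <<'E'
def blob(hsv,lo,hi,box):
    m=cv2.inRange(hsv,np.array(lo),np.array(hi)); k=np.zeros_like(m); x0,y0,x1,y1=box; k[y0:y1,x0:x1]=m[y0:y1,x0:x1]
    n,l,st,c=cv2.connectedComponentsWithStats(k); 
    if n<2: return None
    i=1+np.argmax(st[1:,4]); return c[i],st[i],(l==i)
def tri(A,B):
    # A,B=(im,K,D,uv)
    P=[];q=[]
    for im,K,D,uv in(A,B):
        P.append(np.array(im["camera_from_world"])[:3]); q.append(cv2.undistortPoints(np.array([[uv]],float),K,D)[0,0])
    X=cv2.triangulatePoints(P[0],P[1],q[0],q[1])[:,0]; return X[:3]/X[3]
E
python3 - <<'E'
from h import *
V={}
box={"top":(310,110,415,275),"scene":(95,180,240,355)}
R=dict(star=((45,120,40),(75,255,255)),mark=((62,80,20),(95,255,255)),red=((0,150,40),(6,255,255)),yel=((20,150,60),(33,255,255)),blue=((105,120,30),(125,255,255)))
for n in("top","scene"):
    im,K,D=cam(n); hsv=cv2.cvtColor(im["frame"],cv2.COLOR_RGB2HSV); V[n]=(im,K,D)
    for k,(lo,hi) in R.items():
        b=blob(hsv,lo,hi,box[n]); print(n,k,None if b is None else (b[0].round(1),b[1]))
        if b: V[n,k]=b[0]
        z=dict(star=.012,mark=.046,red=.06,yel=.086,blue=.086)[k]
        if b: print("   z-plane",ray(im,K,D,[b[0]],z).round(4))
for k in("red","yel","blue"):
    if ("top",k) in V and ("scene",k) in V: print(k,tri((*V["top"],V["top",k]),(*V["scene",k[:]] if 0 else V["scene"],V["scene",k])).round(4))
im,K,D=V["top"]; hsv=cv2.cvtColor(im["frame"],cv2.COLOR_RGB2HSV)
print(hsv[212,355],hsv[215,380],hsv[220,340],hsv[300,300],hsv[223,335],hsv[170,335])
b=blob(hsv,(5,70,30),(20,200,255),(315,115,410,240)); print("wood",b[1])
c=max(cv2.findContours((b[2]*255).astype('uint8'),0,2)[0],key=cv2.contourArea); r=cv2.minAreaRect(c); print(r,cv2.boxPoints(r)); w=ray(im,K,D,cv2.boxPoints(r),.012); print(w.round(4), np.linalg.norm(np.diff(w,axis=0),axis=1))
crop=im["frame"][110:275,310:415,::-1]; cv2.imwrite("pics/c.png",cv2.resize(cv2.convertScaleAbs(crop,alpha=1.6),None,fx=3.6,fy=3.6,interpolation=2))
E
```

```text
File "<stdin>", line 13
    if ("top",k) in V and ("scene",k) in V: print(k,tri((*V["top"],V["top",k]),(*V["scene",k[:]] if 0 else V["scene"],V["scene",k])).round(4))
                                                                                                 ^^
SyntaxError: invalid syntax
```

```bash
cat > m.py <<'E'
from h import *
V={}
box={"top":(310,110,415,275),"scene":(95,180,240,355)}
R=dict(star=((45,120,40),(75,255,255)),mark=((62,80,20),(95,255,255)),red=((0,150,40),(6,255,255)),yel=((20,150,60),(33,255,255)),blue=((105,120,30),(125,255,255)))
Z=dict(star=.012,mark=.046,red=.06,yel=.086,blue=.086)
for n in("top","scene"):
    im,K,D=cam(n); hsv=cv2.cvtColor(im["frame"],cv2.COLOR_RGB2HSV); V[n]=(im,K,D)
    for k,(lo,hi) in R.items():
        b=blob(hsv,lo,hi,box[n])
        if b: V[n,k]=b[0]; print(n,k,b[0].round(1),b[1],ray(im,K,D,[b[0]],Z[k]).round(4))
for k in("red","yel","blue"):
    if ("top",k) in V and ("scene",k) in V: print(k,tri((*V["top"],V["top",k]),(*V["scene"],V["scene",k])).round(4))
E
python3 - <<'E'
from m import *
im,K,D=V["top"]; hsv=cv2.cvtColor(im["frame"],cv2.COLOR_RGB2HSV)
print(hsv[212,355],hsv[300,300],hsv[223,335],hsv[170,335])
b=blob(hsv,(5,70,30),(20,200,255),(315,115,410,240)); print("wood",b[1])
c=max(cv2.findContours((b[2]*255).astype('uint8'),0,2)[0],key=cv2.contourArea); r=cv2.minAreaRect(c); w=ray(im,K,D,cv2.boxPoints(r),.012); print(w.round(4), np.linalg.norm(np.diff(w,axis=0),axis=1))
crop=im["frame"][110:275,310:415,::-1]; cv2.imwrite("pics/c.png",cv2.resize(cv2.convertScaleAbs(crop,alpha=1.6),None,fx=3.6,fy=3.6,interpolation=2))
E
```

```text
top star [359.9 143.6] [336 126  45  34 477] [[ 0.6528 -0.2531  0.012 ]]
top mark [389.9 197.9] [386 194   9   9  62] [[ 0.5262 -0.2752  0.046 ]]
top red [381.6 253.9] [377 250  10   9  64] [[ 0.425  -0.2318  0.06  ]]
top yel [380.4 183.2] [377 180   8   7  44] [[ 0.5477 -0.2477  0.086 ]]
top blue [374.3 197.5] [367 186  15  24 179] [[ 0.5233 -0.2309  0.086 ]]
scene star [181.9 306. ] [152 280  57  48 902] [[ 0.6458 -0.2449  0.012 ]]
scene mark [124.2 256.6] [120 253  10   8  48] [[ 0.5253 -0.2735  0.046 ]]
scene red [118.7 203.1] [114 195  10  18 107] [[ 0.4229 -0.2242  0.06  ]]
scene yel [142.1 248. ] [138 241   9  16 106] [[ 0.5606 -0.251   0.086 ]]
scene blue [142.5 229.9] [138 220  10  19 156] [[ 0.529  -0.2313  0.086 ]]
red [ 0.4261 -0.2276  0.0652]
yel [ 0.5511 -0.25    0.0757]
blue [ 0.5247 -0.2311  0.0821]
[23 11 91] [30 25 91] [ 16 114 101] [ 16 126  83]
wood [ 320  121   83  113 4198]
[[ 0.7079 -0.1785  0.012 ]
 [ 0.706  -0.3308  0.012 ]
 [ 0.4684 -0.2996  0.012 ]
 [ 0.474  -0.1589  0.012 ]] [0.15225697 0.23956794 0.14073796]
```

View pics/c.png

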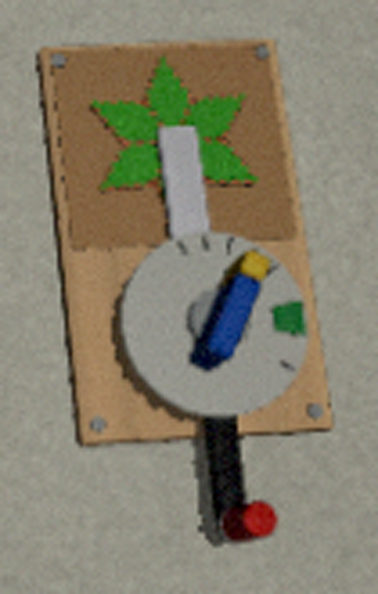

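The crop shows plate corners at crop (40,48),(273,42),(330,428),(80,445), the disc centred about (214,324), and the nut's yellow end up and to the right.

```bash
cat > g.py <<'E'
from h import *
im,K,D=cam("top")
o=np.array([310,110])
c=np.array([(40,48),(273,42),(330,428),(80,445)])/3.6+o
w=ray(im,K,D,c,.012)[:,:2]; print(w.round(4))
L=np.array([(175,70),(175,-70),(-55,-70),(-55,70)])/1e3
M,_=cv2.estimateAffinePartial2D(L,w); print("plate origin",M[:,2],"yaw",np.degrees(np.arctan2(M[1,0],M[0,0])),"scale",np.hypot(M[1,0],M[0,0]))
e=np.array([(120,322),(308,322),(214,232),(214,416)])/3.6+o; e=ray(im,K,D,e,.046); print(e.round(4),"disc",(e[0]+e[1])[:2]/2,(e[2]+e[3])[:2]/2)
hsv=cv2.cvtColor(im["frame"],cv2.COLOR_RGB2HSV)
m=cv2.inRange(hsv,(0,0,75),(180,40,255)); k=np.zeros_like(m); k[:,:]=0; cv2.circle(k,(369,200),29,255,-1); 
E
python3 g.py
```

```text
[[ 0.7074 -0.1821]
 [ 0.6938 -0.3186]
 [ 0.4683 -0.2987]
 [ 0.479  -0.1614]]Traceback (most recent call last):
  File "g.py", line 7, in <module>
    M,_=cv2.estimateAffinePartial2D(L,w); print("plate origin",M[:,2],"yaw",np.degrees(np.arctan2(M[1,0],M[0,0])),"scale",np.hypot(M[1,0],M[0,0]))
        ~~~~~~~~~~~~~~~~~~~~~~~~~~~^^^^^
cv2.error: OpenCV(4.12.0) /io/opencv/modules/calib3d/src/ptsetreg.cpp:1108: error: (-215:Assertion failed) count >= 0 && to.checkVector(2) == count in function 'estimateAffinePartial2D'
```

```bash
sed -i 's/\[:,:2\]; print(w/[:,:2].copy(); print(w/; s/(L,w);/(L,w,ransacReprojThreshold=0.02);/' g.py; python3 g.py
```

```text
[[ 0.7074 -0.1821]
 [ 0.6938 -0.3186]
 [ 0.4683 -0.2987]
 [ 0.479  -0.1614]]
plate origin [ 0.52805703 -0.23491702] yaw -5.09267508199464 scale 0.9881596750877014
[[ 0.5355 -0.1863  0.046 ]
 [ 0.5216 -0.2854  0.046 ]
 [ 0.5767 -0.246   0.046 ]
 [ 0.48   -0.2251  0.046 ]] disc [ 0.52856361 -0.23584841] [ 0.52834738 -0.235565  ]
```

Request:
jog_arm(
  commands=[
    [1,0.32,-0.26,0,0,0,-0.387],
    [1,0.32,-0.26,0,0,0,-0.387],
    [1,0.32,-0.26,0,0,0,-0.387],
    [1,0.32,-0.26,0,0,0,-0.387],
    [1,0.32,-0.26,0,0,0,-0.387],
  ],
  grip_force=30,
)

```text
time: 0.72
position: [0.3967, 0.4743, 0.2228]
tool_rot: [0.887, 3.013, 0.0]
ft_force: [-0.4, 0.8, -0.0]
grip_width: 0.998
grip_force: 0.0
```

Request:
jog_arm(
  commands=[
    [1,0.11,-0.39,0,0,0,0],
    [1,0.11,-0.39,0,0,0,0],
    [1,0.11,-0.39,0,0,0,0],
    [1,0.11,-0.39,0,0,0,0],
    [1,0.11,-0.39,0,0,0,0],
  ],
)

```text
time: 1.13
position: [0.4507, 0.2779, 0.2227]
tool_rot: [0.889, 3.013, -0.0]
ft_force: [1.0, -0.0, -0.4]
grip_width: 0.997
grip_force: 0.0
```

Request:
jog_arm(
  commands=[
    [1,0.04,-0.4,0,0,0,0],
    [1,0.04,-0.4,0,0,0,0],
    [1,0.04,-0.4,0,0,0,0],
    [1,0.04,-0.4,0,0,0,0],
    [1,0.04,-0.4,0,0,0,0],
  ],
)

```text
time: 1.55
position: [0.4699, 0.0777, 0.2229]
tool_rot: [0.89, 3.012, 0.0]
ft_force: [-0.4, 0.4, 0.4]
grip_width: 0.997
grip_force: 0.0
```

Request:
jog_arm(
  commands=[
    [1,-0.02,-0.4,0,0,0,0],
    [1,-0.02,-0.4,0,0,0,0],
    [1,-0.02,-0.4,0,0,0,0],
    [1,-0.02,-0.4,0,0,0,0],
    [1,-0.02,-0.4,0,0,0,0],
  ],
)

```text
time: 1.97
position: [0.4592, -0.1224, 0.223]
tool_rot: [0.89, 3.012, 0.0]
ft_force: [0.2, 0.2, -0.5]
grip_width: 0.998
grip_force: 0.0
```

Request:
jog_arm(
  commands=[
    [1,-0.068,-0.209,-0.2,0,0,0],
    [1,-0.068,-0.209,-0.2,0,0,0],
    [1,-0.068,-0.209,-0.2,0,0,0],
    [1,-0.068,-0.209,-0.2,0,0,0],
    [1,-0.068,-0.209,-0.2,0,0,0],
  ],
)

```text
time: 2.38
position: [0.4215, -0.2268, 0.1195]
tool_rot: [-0.896, -3.005, 0.003]
ft_force: [-0.6, 0.7, 1.5]
grip_width: 1.003
grip_force: 0.0
```

```bash
python3 - <<'E'
from h import *
from scipy.spatial.transform import Rotation as Ro
s=ctrl.get_state(); im,K,D=cam("wrist")
W=np.eye(4); W[:3,:3]=Ro.from_rotvec(s["tool_rot"]).as_matrix(); W[:3,3]=s["position"]
im["camera_from_world"]=np.linalg.inv(W@np.array(im["mount"])); print(s["position"])
hsv=cv2.cvtColor(im["frame"],cv2.COLOR_RGB2HSV); b=blob(hsv,(0,150,40),(6,255,255),(0,0,512,384))
if b: print(b[0],b[1],ray(im,K,D,[b[0]],.07),ray(im,K,D,[b[0]],.079))
cv2.imwrite("pics/w1.png",im["frame"][:,:,::-1])
E
```

```text
[ 0.42147394 -0.22679784  0.11951737]
[261.65686275 219.06127451] [249 200  27  38 816] [[ 0.42270451 -0.22512294  0.07      ]] [[ 0.42014802 -0.22351488  0.079     ]]
```

View pics/w1.png

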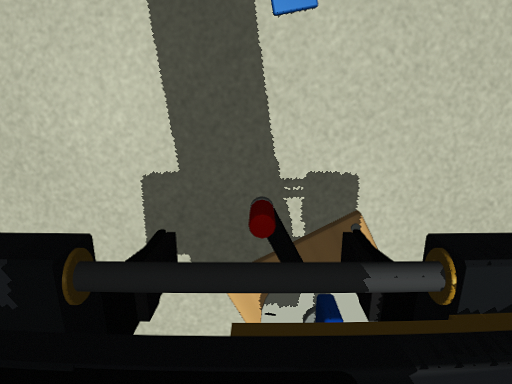

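The wrist view shows the red knob at (262,219), centred between the fingers. Its position agrees with the earlier estimate.

Request:
jog_arm(
  commands=[
    [1,0,0,-0.138,0,0,0],
    [1,0,0,-0.138,0,0,0],
    [1,0,0,-0.138,0,0,0],
    [1,0,0,-0.138,0,0,0],
    [1,0,0,-0.138,0,0,0],
  ],
)

```text
time: 2.85
position: [0.4277, -0.2233, 0.0554]
tool_rot: [0.884, 3.012, 0.0]
ft_force: [-0.4, -0.2, 0.1]
grip_width: 1.0
grip_force: 0.0
```

Request:
jog_arm(
  commands=[
    [0.1,0,0,0,0,0,0],
    [0.1,0,0,0,0,0,0],
    [0.1,0,0,0,0,0,0],
    [0.1,0,0,0,0,0,0],
    [0.1,0,0,0,0,0,0],
  ],
)

```text
time: 3.27
position: [0.4263, -0.2235, 0.0541]
tool_rot: [0.887, 3.013, 0.001]
ft_force: [0.0, 0.7, 0.5]
grip_width: 0.709
grip_force: 0.0
```

Request:
jog_arm(
  commands=[
    [0.1,0,0,0,0,0,0],
    [0.1,0,0,0,0,0,0],
    [0.1,0,0,0,0,0,0],
    [0.1,0,0,0,0,0,0],
    [0.1,0,0,0,0,0,0],
  ],
)

```text
time: 3.68
position: [0.4259, -0.2234, 0.0535]
tool_rot: [-0.887, -3.014, -0.0]
ft_force: [0.7, -1.3, -0.1]
grip_width: 0.327
grip_force: 0.0
```

Request:
jog_arm(
  commands=[
    [0.1,0,0,0,0,0,0],
    [0.1,0,0,0,0,0,0],
    [0.1,0,0,0,0,0,0],
    [0.1,0,0,0,0,0,0],
    [0.1,0,0,0,0,0,0],
  ],
)

```text
time: 4.1
position: [0.4246, -0.2239, 0.0533]
tool_rot: [-0.887, -3.011, 0.001]
ft_force: [-5.8, -1.6, 2.2]
grip_width: 0.195
grip_force: 30.0
```

Request:
jog_arm(
  commands=[
    [0.1,0.003,0.024,0,0,0,0],
    [0.1,0.01,0.049,0,0,0,0],
    [0.1,0.021,0.072,0,0,0,0],
    [0.1,0.032,0.091,0,0,0,0],
    [0.1,0.047,0.112,0,0,0,0],
  ],
)

```text
time: 4.52
position: [0.447, -0.1677, 0.0529]
tool_rot: [-0.89, -3.009, 0.001]
ft_force: [-6.0, -1.6, 2.0]
grip_width: 0.2
grip_force: 30.0
```

Request:
jog_arm(
  commands=[
    [0.1,0.018,0.019,0,0,0,0],
    [0.1,0.034,0.033,0,0,0,0],
    [0.1,0.056,0.047,0,0,0,0],
    [0.1,0.079,0.058,0,0,0,0],
    [0.1,0.099,0.066,0,0,0,0],
  ],
)

```text
time: 4.93
position: [0.4975, -0.1342, 0.0527]
tool_rot: [-0.888, -3.01, 0.001]
ft_force: [-4.4, -3.2, 0.5]
grip_width: 0.197
grip_force: 30.0
```

Request:
jog_arm(
  commands=[
    [0.1,0.025,0.006,0,0,0,0],
    [0.1,0.05,0.009,0,0,0,0],
    [0.1,0.072,0.009,0,0,0,0],
    [0.1,0.094,0.007,0,0,0,0],
    [0.1,0.116,0.002,0,0,0,0],
  ],
)

```text
time: 5.35
position: [0.5549, -0.1337, 0.0525]
tool_rot: [-0.888, -3.008, 0.002]
ft_force: [-6.0, -3.0, 1.2]
grip_width: 0.197
grip_force: 30.0
```

Request:
jog_arm(
  commands=[
    [0.1,0,0,0,0,0,0],
    [0.1,0,0,0,0,0,0],
    [0.6,0,0,0,0,0,0],
    [0.6,0,0,0,0,0,0],
    [0.6,0,0,0,0,0,0],
  ],
)

```text
time: 5.77
position: [0.558, -0.1328, 0.0538]
tool_rot: [0.886, 3.012, 0.002]
ft_force: [0.9, -0.1, -0.4]
grip_width: 0.343
grip_force: 0.0
```

Request:
jog_arm(
  commands=[
    [0.8,0,0,0,0,0,0],
    [0.8,0,0,0.14,0,0,0],
    [0.8,0,0,0.14,0,0,0],
    [0.8,0,0,0.14,0,0,0],
    [0.8,0,0,0.14,0,0,0],
  ],
)

```text
time: 6.18
position: [0.559, -0.1333, 0.1258]
tool_rot: [0.885, 3.009, 0.003]
ft_force: [0.1, 0.4, 0.3]
grip_width: 0.717
grip_force: 0.0
```

Request:
jog_arm(
  commands=[
    [0.8,-0.2,0.4,0.1,0,0,0],
    [0.8,-0.2,0.4,0.1,0,0,0],
    [0.8,-0.2,0.4,0.1,0,0,0],
    [0.8,-0.2,0.4,0.1,0,0,0],
    [0.8,-0.2,0.4,0.1,0,0,0],
  ],
)

```text
time: 6.6
position: [0.4641, 0.0502, 0.1683]
tool_rot: [-0.886, -3.013, 0.001]
ft_force: [0.7, 1.7, -0.6]
grip_width: 0.797
grip_force: 0.0
```

```bash
sed -i 's/"top":(310,110,415,275)/"top":(285,110,415,275)/' m.py; python3 - <<'E'
from m import *
cv2.imwrite("pics/t2.png",V["top"][0]["frame"][:,:,::-1])
E
```

```text
top star [359.7 143.5] [336 126  45  34 463] [[ 0.653  -0.2529  0.012 ]]
top mark [389.9 198. ] [386 194   9   9  64] [[ 0.5259 -0.2753  0.046 ]]
top red [316.1 189.6] [310 184  12  13  83] [[ 0.558  -0.1358  0.06  ]]
top yel [380.2 183.1] [377 180   8   7  42] [[ 0.5479 -0.2474  0.086 ]]
top blue [372.4 199. ] [363 186  19  26 247] [[ 0.5211 -0.227   0.086 ]]
scene star [181.8 306. ] [152 280  57  48 914] [[ 0.6458 -0.245   0.012 ]]
scene mark [124.2 256.6] [120 253  10   8  48] [[ 0.5253 -0.2735  0.046 ]]
scene red [201.9 219.7] [198 211   8  19 114] [[ 0.5555 -0.1321  0.06  ]]
scene yel [142.1 248. ] [138 241   9  16 107] [[ 0.5607 -0.2511  0.086 ]]
scene blue [142.5 229.9] [138 220  10  19 156] [[ 0.529  -0.2313  0.086 ]]
red [ 0.5576 -0.1344  0.0634]
yel [ 0.5513 -0.2498  0.0756]
blue [ 0.5226 -0.2294  0.0787]
```

View pics/t2.png

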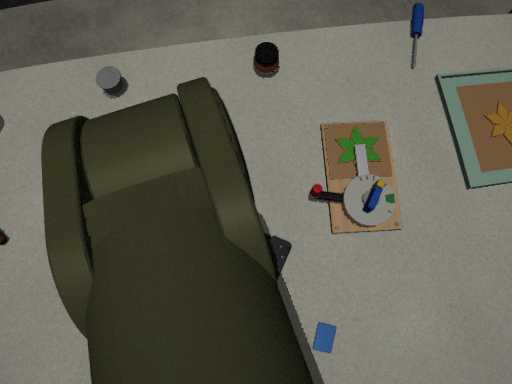

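Lever at its open stop (knob pixel (316,190)), nut not moved (yellow end at (380,183)).

Request:
jog_arm(
  commands=[
    [0.7,0.1,-0.38,0,0,0,0],
    [0.7,0.1,-0.38,0,0,0,0],
    [0.7,0.1,-0.38,0,0,0,0],
    [0.7,0.1,-0.38,0,0,0,0],
    [0.7,0.1,-0.38,0,0,0,0],
  ],
)

```text
time: 7.12
position: [0.5158, -0.1457, 0.1683]
tool_rot: [0.89, 3.012, -0.002]
ft_force: [0.1, 0.4, -0.9]
grip_width: 0.704
grip_force: 0.0
```

Request:
jog_arm(
  commands=[
    [0.7,0.029,-0.191,-0.08,0,0,0],
    [0.7,0.029,-0.191,-0.08,0,0,0],
    [0.7,0.029,-0.191,-0.08,0,0,0],
    [0.7,0.029,-0.191,-0.08,0,0,0],
    [0.7,0.029,-0.191,-0.08,0,0,0],
  ],
)

```text
time: 7.53
position: [0.5291, -0.2385, 0.1272]
tool_rot: [-0.891, -3.009, 0.002]
ft_force: [0.5, 1.1, -0.3]
grip_width: 0.698
grip_force: 0.0
```

Request:
jog_arm(
  commands=[
    [0.7,0,0.005,-0.142,0,0,0],
    [0.7,0,0.005,-0.142,0,0,0],
    [0.7,0,0.005,-0.142,0,0,0],
    [0.5,0,0.005,-0.142,0,0,0],
    [0.3,0,0.005,-0.142,0,0,0],
  ],
  grip_force=30,
)

```text
time: 7.95
position: [0.5317, -0.2342, 0.0596]
tool_rot: [0.884, 3.012, 0.001]
ft_force: [0.0, -0.5, 0.7]
grip_width: 0.619
grip_force: 0.0
```

Request:
jog_arm(
  commands=[
    [0.05,0,0,0,0,0,0],
    [0.05,0,0,0,0,0,0],
    [0.05,0,0,0,0,0,0],
    [0.05,0,0,0,0,0,0],
    [0.05,0,0,0,0,0,0],
  ],
)

```text
time: 8.37
position: [0.5309, -0.2347, 0.0586]
tool_rot: [0.887, 3.013, 0.0]
ft_force: [0.6, -0.3, -0.3]
grip_width: 0.253
grip_force: 0.0
```

Request:
jog_arm(
  commands=[
    [0.05,0,0,0,0,0,0],
    [0.05,0,0,0,0,0,0],
    [0.05,0,0,0,0,0,0],
    [0.05,0,0,0,0,0,0],
    [0.05,0,0,0,0,0,0],
  ],
)

```text
time: 8.78
position: [0.5297, -0.2366, 0.0584]
tool_rot: [-0.889, -3.013, 0.003]
ft_force: [-3.9, -4.6, 3.0]
grip_width: 0.158
grip_force: 30.0
```

Request:
jog_arm(
  commands=[
    [0.05,0,0,0,0,0,-0.2],
    [0.05,0,0,0,0,0,-0.4],
    [0.05,0,0,0,0,0,-0.6],
    [0.05,0,0,0,0,0,-0.8],
    [0.05,0,0,0,0,0,-1],
  ],
)

```text
time: 9.2
position: [0.5293, -0.2368, 0.0584]
tool_rot: [1.645, 2.676, -0.004]
ft_force: [-3.5, -5.5, 3.9]
grip_width: 0.155
grip_force: 30.0
```

Request:
jog_arm(
  commands=[
    [0.05,0,0,0,0,0,-0.2],
    [0.05,0,0,0,0,0,-0.4],
    [0.05,0,0,0,0,0,-0.6],
    [0.05,0,0,0,0,0,-0.8],
    [0.05,0,0,0,0,0,-1],
  ],
)

```text
time: 9.62
position: [0.5289, -0.237, 0.0584]
tool_rot: [2.282, 2.159, -0.005]
ft_force: [-5.1, -4.2, 4.0]
grip_width: 0.16
grip_force: 30.0
```

Request:
jog_arm(
  commands=[
    [0.05,0,0,0,0,0,-0.07],
    [0.05,0,0,0,0,0,-0.07],
    [0.05,0,0,0,0,0,-0.07],
    [0.05,0,0,0,0,0,-0.07],
    [0.05,0,0,0,0,0,-0.07],
  ],
)

```text
time: 10.03
position: [0.5288, -0.2369, 0.0584]
tool_rot: [2.316, 2.122, -0.005]
ft_force: [-5.2, -4.6, 5.4]
grip_width: 0.154
grip_force: 30.0
```

Request:
jog_arm(
  commands=[
    [0.7,0,0,0,0,0,0],
    [0.7,0,0,0,0,0,0],
    [0.7,0,0,0,0,0,0],
    [0.7,0,0,0,0,0,0],
    [0.7,0,0,0,0,0,0],
  ],
)

```text
time: 10.45
position: [0.5309, -0.2338, 0.0579]
tool_rot: [-2.313, -2.125, -0.001]
ft_force: [0.1, -0.5, 0.1]
grip_width: 0.453
grip_force: 0.0
```

Request:
jog_arm(
  commands=[
    [0.7,0,0,0.14,0,0,0],
    [0.7,0,0,0.14,0,0,0],
    [0.7,0,0,0.14,0,0,0],
    [0.7,0,0,0.14,0,0,0],
    [0.7,0,0,0.14,0,0,0],
  ],
)

```text
time: 10.87
position: [0.5305, -0.2339, 0.1275]
tool_rot: [-2.313, -2.125, -0.001]
ft_force: [0.0, -0.1, -0.3]
grip_width: 0.687
grip_force: 0.0
```

Request:
jog_arm(
  commands=[
    [0.7,-0.1,0.38,0.08,0,0,0],
    [0.7,-0.1,0.38,0.08,0,0,0],
    [0.7,-0.1,0.38,0.08,0,0,0],
    [0.7,-0.1,0.38,0.08,0,0,0],
    [0.7,-0.1,0.38,0.08,0,0,0],
  ],
)

```text
time: 11.28
position: [0.4786, -0.0415, 0.1669]
tool_rot: [-2.311, -2.126, 0.003]
ft_force: [0.3, 0.6, -1.4]
grip_width: 0.699
grip_force: 0.0
```

Request:
jog_arm(
  commands=[
    [0.7,-0.03,0.2,0,0,0,0],
    [0.7,-0.03,0.2,0,0,0,0],
    [0.7,-0.03,0.2,0,0,0,0],
    [0.7,-0.03,0.2,0,0,0,0],
    [0.7,-0.03,0.2,0,0,0,0],
  ],
)

```text
time: 11.7
position: [0.4644, 0.0564, 0.1669]
tool_rot: [-2.31, -2.129, 0.004]
ft_force: [-0.7, -0.6, 0.2]
grip_width: 0.7
grip_force: 0.0
```

```bash
python3 - <<'E'
from m import *
f=V["top"][0]["frame"][110:275,285:415,::-1]; cv2.imwrite("pics/t3.png",cv2.resize(cv2.convertScaleAbs(f,alpha=1.6),None,fx=3.6,fy=3.6,interpolation=2))
E
```

```text
top star [359.7 143.5] [336 126  45  34 461] [[ 0.653  -0.2529  0.012 ]]
top mark [391.4 199.4] [387 194   8   9  28] [[ 0.5228 -0.2775  0.046 ]]
top red [316.4 189.4] [312 184  10  13  82] [[ 0.5582 -0.1365  0.06  ]]
top yel [388.3 194. ] [385 191   8   7  49] [[ 0.5261 -0.2575  0.086 ]]
top blue [370.4 196.1] [357 191  28  11 250] [[ 0.5268 -0.2245  0.086 ]]
scene star [181.8 306. ] [152 280  57  48 911] [[ 0.6457 -0.245   0.012 ]]
scene mark [124.2 256.5] [120 253  10   8  50] [[ 0.5252 -0.2733  0.046 ]]
scene red [201.9 219.7] [198 211   8  19 113] [[ 0.5556 -0.1322  0.06  ]]
scene yel [130.4 243.6] [125 236  11  17 102] [[ 0.5407 -0.2608  0.086 ]]
scene blue [146.1 235.3] [133 224  26  24 377] [[ 0.5427 -0.2327  0.086 ]]
red [ 0.5579 -0.1348  0.0639]
yel [ 0.5296 -0.26    0.0747]
blue [ 0.5301 -0.2291  0.0713]
```

View pics/t3.png

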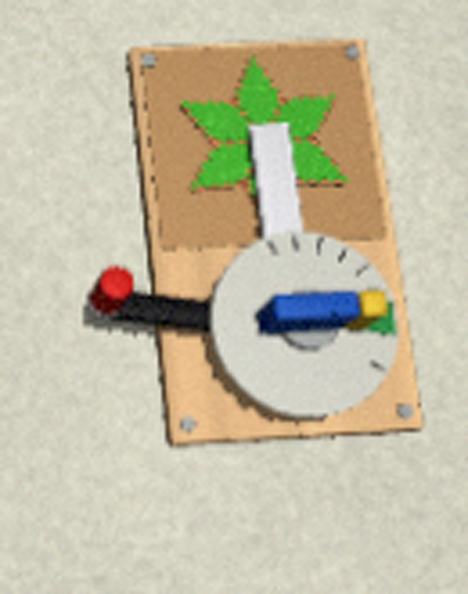

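Lever open; the yellow end (crop (372,303)) is over the green mark. I'll measure the wing's top edge to be sure.

```bash
python3 - <<'E'
from h import *
R=[((20,150,60),(33,255,255)),((105,120,30),(125,255,255))]
for n,box in(("top",(340,180,400,210)),("scene",(115,215,165,265))):
    im,K,D=cam(n); hsv=cv2.cvtColor(im["frame"],cv2.COLOR_RGB2HSV)
    m=sum(cv2.inRange(hsv,*map(np.array,r)) for r in R); x0,y0,x1,y1=box; k=np.zeros_like(m);k[y0:y1,x0:x1]=m[y0:y1,x0:x1]
    print(n)
    if n=="top": # upper silhouette edge = far top edge
        xs=[x for x in range(x0,x1) if k[:,x].any()]; pts=np.array([(x,np.argmax(k[:,x]>0)-.5) for x in xs[5:-3]],float)
        p=np.polyfit(*pts.T,1); e=np.array([(x,np.polyval(p,x)) for x in(xs[5],xs[-3])]); w=ray(im,K,D,e,.086)
        print(pts.tolist(),w,np.degrees(np.arctan2(*(w[1]-w[0])[1::-1])))
    v=hsv[:,:,2][y0:y1,x0:x1]*(k[y0:y1,x0:x1]>0); 
    if n=="top": print(v[8:24,14:54])
E
```

```text
top
[[362.0, 191.5], [363.0, 191.5], [364.0, 191.5], [365.0, 191.5], [366.0, 191.5], [367.0, 191.5], [368.0, 191.5], [369.0, 191.5], [370.0, 191.5], [371.0, 191.5], [372.0, 190.5], [373.0, 191.5], [374.0, 191.5], [375.0, 191.5], [376.0, 191.5], [377.0, 190.5], [378.0, 190.5], [379.0, 190.5], [380.0, 190.5], [381.0, 190.5], [382.0, 190.5], [383.0, 190.5], [384.0, 192.5], [385.0, 191.5], [386.0, 190.5], [387.0, 190.5], [388.0, 190.5], [389.0, 190.5]] [[ 0.53700152 -0.21113588  0.086     ]
 [ 0.53187714 -0.26209515  0.086     ]] -95.74226630315336
[[  0   0   0   0   0   0   0   0   0   0   0   0   0   0   0   0   0   0
    0   0   0   0   0   0   0   0   0   0   0   0   0   0   0   0   0   0
    0   0   0   0]
 [  0   0   0   0   0   0   0   0   0   0   0   0   0   0   0   0   0   0
    0   0   0   0   0   0   0   0   0   0   0   0   0   0   0   0   0   0
    0   0   0   0]
 [  0   0   0   0   0   0   0   0   0   0   0   0   0   0   0   0   0   0
    0   0   0   0   0   0   0   0   0   0   0   0   0   0   0   0   0   0
    0   0   0   0]
 [  0   0   0   0   0   0   0   0   0   0   0   
[... 1429 characters left out ...]
 0   0
    0   0   0   0]
 [  0   0   0  40  37  39  39  42  39  43  42  44  36  41  41  38  37  37
   41  40  35  36  37  35  41  42   0   0   0   0   0   0   0   0   0   0
    0   0   0   0]
 [  0   0   0  41  42  41  40  43  42  33  42  37  46  46  51  48  43   0
    0   0   0   0   0   0   0   0   0   0   0   0   0   0   0   0   0   0
    0   0   0   0]
 [  0   0   0   0   0   0  46   0   0  38   0   0   0   0   0   0   0   0
    0   0   0   0   0   0   0   0   0   0   0   0   0   0   0   0   0   0
    0   0   0   0]
 [  0   0   0   0   0   0   0   0   0   0   0   0   0   0   0   0   0   0
    0   0   0   0   0   0   0   0   0   0   0   0   0   0   0   0   0   0
    0   0   0   0]]
scene
```

Request:
jog_arm(
  commands=[
    [0.7,0.16,-0.34,0,0,0,0],
    [0.7,0.16,-0.34,0,0,0,0],
    [0.7,0.16,-0.34,0,0,0,0],
    [0.7,0.16,-0.34,0,0,0,0],
    [0.7,0.16,-0.34,0,0,0,0],
  ],
)

```text
time: 12.32
position: [0.5464, -0.1213, 0.1684]
tool_rot: [2.317, 2.115, -0.003]
ft_force: [0.1, 0.8, 0.3]
grip_width: 0.7
grip_force: 0.0
```

Request:
jog_arm(
  commands=[
    [0.7,0.025,-0.042,-0.08,0,0,0],
    [0.7,0.025,-0.042,-0.08,0,0,0],
    [0.7,0.025,-0.042,-0.08,0,0,0],
    [0.7,0.025,-0.042,-0.08,0,0,0],
    [0.7,0.025,-0.042,-0.08,0,0,0],
  ],
)

```text
time: 12.73
position: [0.5585, -0.1349, 0.1292]
tool_rot: [2.313, 2.125, 0.003]
ft_force: [-1.1, 0.6, -0.8]
grip_width: 0.7
grip_force: 0.0
```

Over the knob; descend to z ≈ 0.054 and grip.

Request:
jog_arm(
  commands=[
    [0.7,0,0,-0.15,0,0,0],
    [0.7,0,0,-0.15,0,0,0],
    [0.7,0,0,-0.15,0,0,0],
    [0.7,0,0,-0.15,0,0,0],
    [0.4,0,0,-0.15,0,0,0],
  ],
)

```text
time: 13.15
position: [0.5596, -0.1353, 0.0556]
tool_rot: [2.312, 2.124, 0.004]
ft_force: [0.9, -0.2, -0.6]
grip_width: 0.672
grip_force: 0.0
```

Request:
jog_arm(
  commands=[
    [0.1,0,0,0,0,0,0],
    [0.1,0,0,0,0,0,0],
    [0.1,0,0,0,0,0,0],
    [0.1,0,0,0,0,0,0],
    [0.1,0,0,0,0,0,0],
  ],
)

```text
time: 13.57
position: [0.5583, -0.1356, 0.0536]
tool_rot: [2.314, 2.124, 0.001]
ft_force: [-0.4, 0.3, -0.3]
grip_width: 0.334
grip_force: 0.0
```

Request:
jog_arm(
  commands=[
    [0.1,0,0,0,0,0,0],
    [0.1,0,0,0,0,0,0],
    [0.1,0,0,0,0,0,0],
    [0.1,0,0,0,0,0,0],
    [0.1,0,0,0,0,0,0],
  ],
)

```text
time: 13.98
position: [0.5563, -0.1354, 0.0529]
tool_rot: [-2.312, -2.122, 0.003]
ft_force: [-5.2, 0.7, 4.5]
grip_width: 0.197
grip_force: 30.0
```

Request:
jog_arm(
  commands=[
    [0.1,-0.022,0.005,0,0,0,0],
    [0.1,-0.043,0.007,0,0,0,0],
    [0.1,-0.065,0.007,0,0,0,0],
    [0.1,-0.091,0.004,0,0,0,0],
    [0.1,-0.116,-0.002,0,0,0,0],
  ],
)

```text
time: 14.4
position: [0.502, -0.1336, 0.0532]
tool_rot: [2.31, 2.128, 0.007]
ft_force: [4.3, 5.4, 0.4]
grip_width: 0.196
grip_force: 30.0
```

Request:
jog_arm(
  commands=[
    [0.1,-0.021,-0.007,0,0,0,0],
    [0.1,-0.044,-0.019,0,0,0,0],
    [0.1,-0.065,-0.033,0,0,0,0],
    [0.1,-0.082,-0.047,0,0,0,0],
    [0.1,-0.099,-0.066,0,0,0,0],
  ],
)

```text
time: 14.82
position: [0.452, -0.1672, 0.0534]
tool_rot: [-2.311, -2.128, -0.006]
ft_force: [3.3, 5.8, 1.0]
grip_width: 0.199
grip_force: 30.0
```

Request:
jog_arm(
  commands=[
    [0.1,-0.015,-0.021,0,0,0,0],
    [0.1,-0.026,-0.04,0,0,0,0],
    [0.1,-0.037,-0.063,0,0,0,0],
    [0.1,-0.044,-0.088,0,0,0,0],
    [0.1,-0.048,-0.12,0,0,0,0],
  ],
)

```text
time: 15.23
position: [0.4246, -0.2264, 0.0529]
tool_rot: [-2.305, -2.122, -0.002]
ft_force: [-8.3, 6.3, 13.9]
grip_width: 0.195
grip_force: 30.0
```

Request:
jog_arm(
  commands=[
    [0.1,0,0,0,0,0,0],
    [0.1,0,0,0,0,0,0],
    [0.1,0,0,0,0,0,0],
    [0.6,0,0,0,0,0,0],
    [0.6,0,0,0,0,0,0],
  ],
)

```text
time: 15.65
position: [0.4263, -0.2299, 0.053]
tool_rot: [2.315, 2.123, 0.0]
ft_force: [0.5, 0.2, 0.7]
grip_width: 0.276
grip_force: 0.0
```

Release, lift, move clear.

Request:
jog_arm(
  commands=[
    [0.6,0,0,0,0,0,0],
    [0.6,0,0,0,0,0,0],
    [0.6,0,0,0.2,0,0,0],
    [0.6,0,0,0.2,0,0,0],
    [0.6,0,0,0.2,0,0,0],
  ],
)

```text
time: 16.07
position: [0.4284, -0.2318, 0.1569]
tool_rot: [2.313, 2.119, 0.003]
ft_force: [0.8, -1.0, -0.5]
grip_width: 0.581
grip_force: 0.0
```

Request:
jog_arm(
  commands=[
    [0.6,0.06,0.4,0.1,0,0,0],
    [0.6,0.06,0.4,0.1,0,0,0],
    [0.6,0.06,0.4,0.1,0,0,0],
    [0.6,0.06,0.4,0.1,0,0,0],
    [0.6,0.06,0.4,0.1,0,0,0],
  ],
)

```text
time: 16.48
position: [0.4566, -0.0274, 0.204]
tool_rot: [-2.314, -2.124, -0.004]
ft_force: [1.5, -0.9, 0.3]
grip_width: 0.6
grip_force: 0.0
```

Request:
jog_arm(
  commands=[
    [0.6,0,0.16,0,0,0,0],
    [0.6,0,0.16,0,0,0,0],
    [0.6,0,0.16,0,0,0,0],
    [0.6,0,0.16,0,0,0,0],
    [0.6,0,0.16,0,0,0,0],
  ],
)

```text
time: 16.9
position: [0.4566, 0.0498, 0.2029]
tool_rot: [2.314, 2.124, -0.001]
ft_force: [0.3, 0.4, 0.3]
grip_width: 0.598
grip_force: 0.0
```

```bash
python3 - <<'E'
from m import *
f=V["top"][0]["frame"][110:275,285:415,::-1]; cv2.imwrite("pics/t4.png",cv2.resize(cv2.convertScaleAbs(f,alpha=1.6),None,fx=3.6,fy=3.6,interpolation=2))
E
```

```text
top star [359.8 143.6] [336 126  45  34 482] [[ 0.6527 -0.253   0.012 ]]
top mark [391.5 199.6] [387 194   8   9  30] [[ 0.5224 -0.2776  0.046 ]]
top red [376.8 254.3] [369 250  15  10  96] [[ 0.4256 -0.223   0.06  ]]
top yel [388.3 194.1] [385 191   8   8  51] [[ 0.5259 -0.2576  0.086 ]]
top blue [370.5 196.1] [357 191  28  12 252] [[ 0.5267 -0.2246  0.086 ]]
scene star [181.8 306. ] [152 280  57  48 903] [[ 0.6457 -0.245   0.012 ]]
scene mark [124.3 256.5] [120 253  10   8  50] [[ 0.5252 -0.2732  0.046 ]]
scene red [121.2 202. ] [116 194  10  18 102] [[ 0.4233 -0.2192  0.06  ]]
scene yel [130.3 243.5] [125 236  11  17 104] [[ 0.5406 -0.2609  0.086 ]]
scene blue [146.1 235.4] [133 224  26  24 378] [[ 0.5428 -0.2327  0.086 ]]
red [ 0.4259 -0.2209  0.0634]
yel [ 0.5294 -0.26    0.0746]
blue [ 0.5301 -0.2291  0.0712]
```

View pics/t4.png

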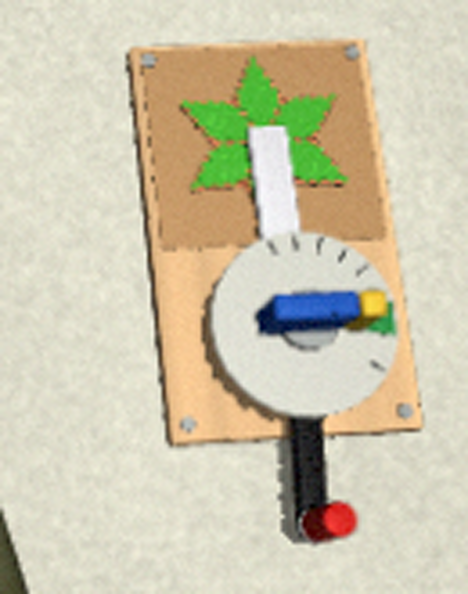

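The yellow end is on the mark (crop (372,303)). The lever is nearly closed, with the knob at crop (335,520) about 5 mm short of its starting place. I'll nudge it to the stop with closed fingers from the +y side.

Request:
jog_arm(
  commands=[
    [0,-0.03,-0.38,0,0,0,0],
    [0,-0.03,-0.38,0,0,0,0],
    [0,-0.03,-0.38,0,0,0,0],
    [0,-0.03,-0.38,0,0,0,0],
    [0,-0.03,-0.38,0,0,0,0],
  ],
)

```text
time: 17.42
position: [0.44, -0.1461, 0.2033]
tool_rot: [2.322, 2.115, 0.001]
ft_force: [0.6, -0.4, 0.6]
grip_width: 0.307
grip_force: 0.0
```

Request:
jog_arm(
  commands=[
    [0,-0.034,-0.07,-0.15,0,0,0],
    [0,-0.034,-0.07,-0.15,0,0,0],
    [0,-0.034,-0.07,-0.15,0,0,0],
    [0,-0.034,-0.07,-0.15,0,0,0],
    [0,-0.034,-0.07,-0.15,0,0,0],
  ],
)

```text
time: 17.83
position: [0.4252, -0.1748, 0.1289]
tool_rot: [2.315, 2.123, 0.001]
ft_force: [0.1, 0.7, -0.0]
grip_width: 0.018
grip_force: 0.0
```

Request:
jog_arm(
  commands=[
    [0,0,0,-0.146,0,0,0],
    [0,0,0,-0.146,0,0,0],
    [0,0,0,-0.146,0,0,0],
    [0,0,0,-0.146,0,0,0],
    [0,0,0,-0.146,0,0,0],
  ],
)

```text
time: 18.25
position: [0.4264, -0.1747, 0.0571]
tool_rot: [2.312, 2.124, 0.003]
ft_force: [0.7, -1.3, -0.1]
grip_width: 0.001
grip_force: 0.0
```

Now push to y ≈ -0.208, then on in small steps while watching the force.

Request:
jog_arm(
  commands=[
    [0,0,-0.02,0,0,0,0],
    [0,0,-0.04,0,0,0,0],
    [0,0,-0.055,0,0,0,0],
    [0,0,-0.066,0,0,0,0],
    [0,0,-0.066,0,0,0,0],
  ],
)

```text
time: 18.67
position: [0.4262, -0.2082, 0.0573]
tool_rot: [2.314, 2.122, 0.007]
ft_force: [0.3, 0.3, 0.2]
grip_width: 0.005
grip_force: 0.0
```

Request:
jog_arm(
  commands=[
    [0,0,-0.003,0,0,0,0],
    [0,0,-0.005,0,0,0,0],
    [0,0,-0.008,0,0,0,0],
    [0,0,-0.008,0,0,0,0],
    [0,0,-0.008,0,0,0,0],
  ],
)

```text
time: 19.08
position: [0.4257, -0.2089, 0.0555]
tool_rot: [-2.311, -2.125, -0.005]
ft_force: [0.5, 7.5, 4.2]
grip_width: 0.003
grip_force: 3.4
```

Request:
jog_arm(
  commands=[
    [0,0,-0.004,0,0,0,0],
    [0,0,-0.008,0,0,0,0],
    [0,0,-0.008,0,0,0,0],
    [0,0,-0.008,0,0,0,0],
    [0,0,-0.008,0,0,0,0],
  ],
)

```text
time: 19.5
position: [0.4257, -0.2092, 0.0553]
tool_rot: [-2.305, -2.123, -0.009]
ft_force: [-1.6, 15.6, 11.6]
grip_width: 0.003
grip_force: 7.7
```

It is against the stop (15 N, no movement). Back off.

Request:
jog_arm(
  commands=[
    [0,0,0.08,0,0,0,0],
    [0,0,0.08,0,0,0,0],
    [0,0,0.08,0.25,0,0,0],
    [0,0,0.08,0.25,0,0,0],
    [0,0,0.08,0.25,0,0,0],
  ],
)

```text
time: 19.92
position: [0.4238, -0.1762, 0.1809]
tool_rot: [2.313, 2.124, -0.006]
ft_force: [0.7, 1.1, -0.4]
grip_width: 0.007
grip_force: 0.0
```

Request:
jog_arm(
  commands=[
    [0,0.06,0.38,0.08,0,0,0],
    [0,0.06,0.38,0.08,0,0,0],
    [0,0.06,0.38,0.08,0,0,0],
    [0,0.06,0.38,0.08,0,0,0],
    [0,0.06,0.38,0.08,0,0,0],
  ],
)

```text
time: 20.33
position: [0.4548, 0.0184, 0.221]
tool_rot: [2.31, 2.129, 0.004]
ft_force: [0.3, 0.5, 0.2]
grip_width: 0.002
grip_force: 0.0
```

```bash
python3 m.py | grep -E "red|yel|blue"
```

```text
top yel [388.5 194.2] [385 191   8   8  48] [[ 0.5256 -0.2579  0.086 ]]
scene red [118.5 203.6] [114 195  10  18 105] [[ 0.4238 -0.225   0.06  ]]
scene yel [130.3 243.5] [125 236  11  17 101] [[ 0.5406 -0.2608  0.086 ]]
scene blue [146.1 235.3] [133 224  26  24 377] [[ 0.5427 -0.2327  0.086 ]]
yel [ 0.5292 -0.2602  0.0746]
```

The knob is at its closed stop and the nut has not moved. Handing in.

```bash
python3 -c "
from bench import ctrl
print(ctrl.close_job())"
```

```text
the job is handed in; nothing more can be done
None
```

The job is handed in at about 20 s, with no verdict returned: the green jig's lever was opened to its stop, the nut's yellow end turned to the green mark (about 1° off by camera), the lever pushed back to its closed stop, and the pink jig left untouched.

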